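# Sort the returned paint pots on the tilt tray

### The job

The paint pots on the bench are back from class and all look alike. Swing the arrest strap with the red knob all the way off the tail of the tilt tray, and let the tray sort the pots by weight: a full pot set on it tips it by its own weight and slides down the lane (do not push the tray and do not handle pots in the lane), while a used-up pot leaves the tray level and is to be stood upright in the refill crate. When every pot is sorted, swing the strap back across the tail to lock the level tray, and leave the other things on the bench where they are.

Things in the scene. Friction and masses are not known exactly. Their poses are not given: they have to be found in the camera images.
- pot1: paint pot, a squat white cylinder with a blue band and a black lid, 56 mm across, 60 mm high, standing upright; origin at its centre, half-way up, own z along its axis. All pots look the same; a full one weighs about 210 g, a used-up one about 50 g. Each may be absent
- pot2: paint pot, a squat white cylinder with a blue band and a black lid, 56 mm across, 60 mm high, standing upright; origin at its centre, half-way up, own z along its axis. All pots look the same; a full one weighs about 210 g, a used-up one about 50 g. Each may be absent
- pot3: paint pot, a squat white cylinder with a blue band and a black lid, 56 mm across, 60 mm high, standing upright; origin at its centre, half-way up, own z along its axis. All pots look the same; a full one weighs about 210 g, a used-up one about 50 g. Each may be absent
- pot4: paint pot, a squat white cylinder with a blue band and a black lid, 56 mm across, 60 mm high, standing upright; origin at its centre, half-way up, own z along its axis. All pots look the same; a full one weighs about 210 g, a used-up one about 50 g. Each may be absent
- pot5: paint pot, a squat white cylinder with a blue band and a black lid, 56 mm across, 60 mm high, standing upright; origin at its centre, half-way up, own z along its axis. All pots look the same; a full one weighs about 210 g, a used-up one about 50 g. Each may be absent
- pot6: paint pot, a squat white cylinder with a blue band and a black lid, 56 mm across, 60 mm high, standing upright; origin at its centre, half-way up, own z along its axis. All pots look the same; a full one weighs about 210 g, a used-up one about 50 g. Each may be absent
- sorter: the tilt-tray sorter, a plywood stand fixed to the bench: two cheeks carry a pivoting tray, and a straight lane slopes down from it. Origin on the bench below the tray's pivot (140 mm up); own +y points along the tray towards the lane, own x across it. The tail of the tray, a 24 mm wide bar with a brass counterweight under it, reaches to y = -137 mm
- lane_top (a point): upper end of the lane, on its slippery white floor, y = 130 mm in the sorter's frame, 89 mm above the bench. The lane goes on straight along the sorter's y, 15 degrees down, 80 mm wide between walls 23 mm high; a pot slides down it by itself
- lane_end (a point): lower end of the lane, on its floor at the end stop, y = 373 mm in the sorter's frame, 25 mm above the bench. Pots queue upwards from here, leaning 15 degrees with the lane; there is room for four
- tray (a joint): angle of the tray (rad): 0 level, at rest; it grows as the lane end goes down, to a stop at 0.42. Unlocked, it tips within half a second for about 130 g or more standing on its pad and stays level for less; once empty its counterweight brings it back level in under a second. With the strap over its tail it cannot tip
- pad (a point): centre of the tray's pan, on its slippery floor, in the ring marked in green, where a pot is to be set: 78 mm from the pivot towards the lane, 150 mm above the bench. The pan has rails 14 mm high 76 mm apart, a 14 mm back stop 40 mm behind this point, and is open towards the lane, its edge 57 mm ahead
- strap (a joint): angle of the arrest strap (rad), a flat steel strap 18 mm wide that swings level on a post: 0 right across the tail (tray locked); grows counter-clockwise seen from above to a stop at 1.5, then pointing away from the lane (tray free; clear of the tail from 1.2). It stays where it is left; 0.5 N at the knob moves it
- strap_knob (a point): grip point of the upright red knob at the free end of the arrest strap, 95 mm from the strap's post; the knob is 16 mm across and reaches from 24 mm below this point, where it stands on the strap, to 16 mm above it
- strap_hinge (a point): axis of the arrest strap, on its post
- crate: the refill crate, a low open wooden box fixed to the bench, 150 mm (own x) by 250 mm (own y), 34 mm high, walls and floor 6 mm thick; origin at the centre of its underside. It has room for three pots in a row along its own y
- heart: bystander: small unpainted wooden heart, 40 mm, 8 mm thick, lying flat on the bench; origin at its underside
- paintbrush: bystander: long wooden paintbrush, 190 mm, lying on the bench; origin at its underside
- brush_tub: bystander: yellow plastic tub, 88 mm across and 90 mm high, brushes standing in it up to 190 mm; origin at the centre of its underside
- mug: bystander: white ceramic mug, 72 mm across, 85 mm high; origin at the centre of its underside
- water_cup: bystander: white plastic cup, 84 mm across, 85 mm high; origin at the centre of its underside
- round_board: bystander: round wooden board with painted dots, 120 mm across, 10 mm thick; origin at the centre of its underside
- wooden_dog: bystander: flat blue wooden dog, about 70 by 60 mm, 12 mm thick, lying on the bench; origin at its underside
There are look-alikes about, which are no part of the job. Leave any orange look-alike of the pot4 alone.

How it is judged:
On the way, in this order (a step that is already met when the one before it is completed fails the run):
1. the arrest strap is swung clear of the tail of the tray (more than 1.2 rad) (value of joint strap above 1.2 rad), for 0.2 s.
2. every pot is sorted: full ones (weighing on the lane with more than 1.1 N) stand in the lane, used-up ones (less than 1.1 N) upright in the refill crate (((x of pot1 in the frame of sorter between -0.03 and 0.03 m and y of pot1 in the frame of sorter between 0.19 and 0.39 m and z of pot1 in the frame of sorter below 0.125 m and angle between pot1's own z axis and vertical below 0.45 rad and contact force between sorter and pot1 above 1.1 N) or (x of pot1 in the frame of crate between -0.05 and 0.05 m and y of pot1 in the frame of crate between -0.1 and 0.1 m and z of pot1 in the frame of crate between 0.02 and 0.05 m and angle between pot1's own z axis and vertical below 0.2 rad and contact force between crate and pot1 below 1.1 N)) and ((x of pot2 in the frame of sorter between -0.03 and 0.03 m and y of pot2 in the frame of sorter between 0.19 and 0.39 m and z of pot2 in the frame of sorter below 0.125 m and angle between pot2's own z axis and vertical below 0.45 rad and contact force between sorter and pot2 above 1.1 N) or (x of pot2 in the frame of crate between -0.05 and 0.05 m and y of pot2 in the frame of crate between -0.1 and 0.1 m and z of pot2 in the frame of crate between 0.02 and 0.05 m and angle between pot2's own z axis and vertical below 0.2 rad and contact force between crate and pot2 below 1.1 N)) and ((x of pot3 in the frame of sorter between -0.03 and 0.03 m and y of pot3 in the frame of sorter between 0.19 and 0.39 m and z of pot3 in the frame of sorter below 0.125 m and angle between pot3's own z axis and vertical below 0.45 rad and contact force between sorter and pot3 above 1.1 N) or (x of pot3 in the frame of crate between -0.05 and 0.05 m and y of pot3 in the frame of crate between -0.1 and 0.1 m and z of pot3 in the frame of crate between 0.02 and 0.05 m and angle between pot3's own z axis and vertical below 0.2 rad and contact force between crate and pot3 below 1.1 N)) and ((x of pot4 in the frame of sorter between -0.03 and 0.03 m and y of pot4 in the frame of sorter between 0.19 and 0.39 m and z of pot4 in the frame of sorter below 0.125 m and angle between pot4's own z axis and vertical below 0.45 rad and contact force between sorter and pot4 above 1.1 N) or (x of pot4 in the frame of crate between -0.05 and 0.05 m and y of pot4 in the frame of crate between -0.1 and 0.1 m and z of pot4 in the frame of crate between 0.02 and 0.05 m and angle between pot4's own z axis and vertical below 0.2 rad and contact force between crate and pot4 below 1.1 N)) and ((x of pot5 in the frame of sorter between -0.03 and 0.03 m and y of pot5 in the frame of sorter between 0.19 and 0.39 m and z of pot5 in the frame of sorter below 0.125 m and angle between pot5's own z axis and vertical below 0.45 rad and contact force between sorter and pot5 above 1.1 N) or (x of pot5 in the frame of crate between -0.05 and 0.05 m and y of pot5 in the frame of crate between -0.1 and 0.1 m and z of pot5 in the frame of crate between 0.02 and 0.05 m and angle between pot5's own z axis and vertical below 0.2 rad and contact force between crate and pot5 below 1.1 N)) and ((x of pot6 in the frame of sorter between -0.03 and 0.03 m and y of pot6 in the frame of sorter between 0.19 and 0.39 m and z of pot6 in the frame of sorter below 0.125 m and angle between pot6's own z axis and vertical below 0.45 rad and contact force between sorter and pot6 above 1.1 N) or (x of pot6 in the frame of crate between -0.05 and 0.05 m and y of pot6 in the frame of crate between -0.1 and 0.1 m and z of pot6 in the frame of crate between 0.02 and 0.05 m and angle between pot6's own z axis and vertical below 0.2 rad and contact force between crate and pot6 below 1.1 N))), for 0.3 s.
At the end, for the whole second after the job is handed in: full pots stand in the lane (190 mm or more past the pivot, within 0.45 rad of vertical), used-up pots stand inside the refill crate (within 0.2 rad of upright), the strap is within 0.3 rad of straight across the tail and the tray level within 0.05 rad (all of step 2 and value of joint strap below 0.3 rad and value of joint tray below 0.05 rad); the robot touches nothing.
It fails at once if a pot is held or pushed in the lane by hand (gripper touching it more than 170 mm from the pivot) ((y of pot1 in the frame of sorter between 0.17 and 0.4 m and x of pot1 in the frame of sorter between -0.05 and 0.05 m and z of pot1 in the frame of sorter below 0.14 m and contact force between the fingers and pot1 above 0.5 N) or (y of pot2 in the frame of sorter between 0.17 and 0.4 m and x of pot2 in the frame of sorter between -0.05 and 0.05 m and z of pot2 in the frame of sorter below 0.14 m and contact force between the fingers and pot2 above 0.5 N) or (y of pot3 in the frame of sorter between 0.17 and 0.4 m and x of pot3 in the frame of sorter between -0.05 and 0.05 m and z of pot3 in the frame of sorter below 0.14 m and contact force between the fingers and pot3 above 0.5 N) or (y of pot4 in the frame of sorter between 0.17 and 0.4 m and x of pot4 in the frame of sorter between -0.05 and 0.05 m and z of pot4 in the frame of sorter below 0.14 m and contact force between the fingers and pot4 above 0.5 N) or (y of pot5 in the frame of sorter between 0.17 and 0.4 m and x of pot5 in the frame of sorter between -0.05 and 0.05 m and z of pot5 in the frame of sorter below 0.14 m and contact force between the fingers and pot5 above 0.5 N) or (y of pot6 in the frame of sorter between 0.17 and 0.4 m and x of pot6 in the frame of sorter between -0.05 and 0.05 m and z of pot6 in the frame of sorter below 0.14 m and contact force between the fingers and pot6 above 0.5 N)).
It fails at once if the gripper pushes the tray (more than 6 N) (contact force between the fingers and tray above 6 N).
It fails at once if a bystander is moved more than 50 mm (distance of any of heart, paintbrush, brush_tub, mug, water_cup, round_board, wooden_dog from where it was at the start of the episode above 0.05 m).
Of pot1, pot2, pot3, pot4, pot5, pot6 only 4 to 5 are there at a start; the rules pass over those that are not, and their reading is None.
At some moment in a run one of pot1, pot2, pot3, pot4, pot5, pot6 may be knocked a few centimetres aside while the robot is not near it.
It also fails if it takes over 210 s, if anything falls off the work surface, if the arm or the gripper's body presses on something with over 40 N, if the wrist force passes 120 N, or if a joint passes its speed limit or range.

### The arm

A 6-joint arm with a two-finger parallel gripper is mounted at the origin on the work surface. World frame = base frame: x ahead of the robot, y to its left, z up, the work surface at z = 0. Lengths are in m, angles in rad, forces in N, time in s.
With the tool pointing down it reaches from about 0.325 to 0.875 m from the base axis. Payload 4.4 kg.
Tool frame: the origin (TCP) lies between the finger pads; the fingertips stand 22 mm ahead of it and the grasp point (between the pads) lies 3 mm ahead of it (arm.nose_length is the distance from the TCP to the fingertips, in m); x points along the fingers, y is the direction in which the jaws open and shut, and the axes are right-handed (so a half turn about x gives the same grasp; the last joint's range is limited). The gripper opens to 85 mm and grips with 20 to 120 N. Pads are 22 mm wide; open, the fingers measure 114 mm over their backs; the gripper's body (76 mm by 85 mm) begins 54 mm behind the grasp point. The pads swing forward as they close: fully open they stand 13 mm farther back than shut.
Start: joints at [1.137, 0.207, 1.542, -0, 1.393, -0.15], TCP at [0.161, 0.552, 0.253] pointing down, gripper open.
Joint ranges: [-2.73, 2.73], [-0.86, 2.22], [0.23, 2.46], [-1.11, 4.25], [0.08, 2.63], [-2.82, 2.82]. Speed limits (rad/s): [2.79, 2.79, 3.14, 3.14, 3.14, 3.14].

### API

Orientations are given as a unit quaternion [x, y, z, w].
In Python, from station import arm, viewer, ticket, masks_of gives the robot as it stands.
- The arm moves only by the tool jog_arm, never from a script. Its argument "deltas" is a list of rows, each a list of 3 entries, a list of its own where there are three numbers: the closure, from 0 (fully open) to 1 (shut), then the shift along the tool's x, y, z in mm, then the turn about the tool's x in rad. A call has 1 to 20 rows; each row is the pose to reach, as a shift and turn from the pose commanded when the call began, along the tool's axes at that moment; what a row does not reach only later rows make up. A row lasts 1/10 s, in which the tool goes at most 50 mm and 8.59 degrees, less where a joint would pass 70% of its speed; a pose out of reach is approached as far as the arm can. A call with a gripper value outside its range is refused whole. The fingers move at their own pace and stop on an object; "squeeze" is the grip in N (left out, the last holds). Time passes only in rows, so rows that repeat a pose let the fingers close. It gives the time, the measured TCP pose, the force and the opening at its end, in the units of the state.
- arm.state(): the state, without advancing time (a new reading comes with each control period).
- viewer.camera(name): name is "scene" or "top"; returns the picture (400x640x3 uint8, blue, green, red); there is no depth.
- viewer.camera_info(name): a dict with "intrinsics" (3x3 intrinsics, pixels), "camera_from_world" (4x4, takes a point from world to camera coordinates). Camera axes: x right, y down, z forward; pixel columns grow to the right and rows downward; lengths in m; the calibration is good to about 2 mm. A picture is of the moment at which its call begins. camera_info takes no time and is no camera call.
- ticket.sign_off(): hands the job in, once; it reports no verdict.
Trained networks look in the newest picture that a camera, given by its name, has taken for a name from the list of things; names that differ only in an ending like _2 or _b are one class to them, and where a whole thing is asked for, a point or a joint stands for the part that bears it (a point fixed in the world has none). Each returns a list of dicts, best first, with "p" (0 to 1); they miss things now and then, are a little off and sometimes report something else, mostly with a low value. They report only what shows in the picture. A call takes as long as a camera call. They do not tell look-alikes from the thing itself.
- masks_of(camera, thing): "region" (400x640 bool, what is visible of it) and "position" ([column, row] in pixels, amid what is visible of it).
The state is a dict: "clock": time; "qpos": joint angles; "dq": joint speeds; "joint_efforts": joint torques, N m; "eef_pos": TCP position; "ee_rot": TCP orientation; "force": force on the tool from outside, world axes, zero at the start; "wrist_torque": the same for the moment, N m; "gripper_width": finger opening in m.
Only numpy, scipy, OpenCV 4.12 (cv2) and the standard library are available. Lean on these libraries where they do the work, as an engineer would, in place of code of your own. Each camera call takes 0.05 s, during which the arm holds its last target. There are 200 camera calls.

## Working session

There is one attempt and no reset: what is moved stays moved. The work goes in short steps, Python scripts to look and compute and a tool call to move; the robot and the scene stay as the last step left them, time stands still between calls to the robot, and variables do not carry over. Pictures are saved under pics/ and viewed, about 12 in all and at most 16, crops included, and the job is handed in when it is done.

Besides the shell and the picture viewer there is one more tool, called after "Call:" as a command line: name --argument value ..., lists and objects as JSON in quotes. jog_arm: Moves the arm, as the interface text tells. Its arguments: {"type":"object","properties":{"deltas":{"type":"array"},"squeeze":{"type":"number"}},"required":["deltas"]}

```bash
ls; mkdir -p pics; python3 - <<'E'
from station import arm, viewer, ticket, masks_of
import cv2, numpy as np
for n in ("scene","top"):
    cv2.imwrite(f"pics/{n}0.png", viewer.camera(n))
    i=viewer.camera_info(n); print(n, np.round(i["intrinsics"],1).tolist(), np.round(i["camera_from_world"],3).tolist())
print(arm.state())
E
```

```text
pics
scene [[437.6, 0.0, 308.0], [0.0, 437.6, 200.8], [0.0, 0.0, 1.0]] [[0.121, 0.993, -0.002, -0.058], [0.72, -0.089, -0.688, -0.317], [-0.683, 0.082, -0.726, 1.873], [0.0, 0.0, 0.0, 1.0]]
top [[512.3, 0.0, 323.1], [0.0, 512.3, 200.2], [0.0, 0.0, 1.0]] [[0.011, -1.0, 0.013, -0.035], [-0.997, -0.012, -0.082, 0.571], [0.082, -0.012, -0.997, 1.657], [0.0, 0.0, 0.0, 1.0]]
{'clock': 0.1, 'qpos': array([ 1.13647654e+00,  2.07356647e-01,  1.54280664e+00,  3.18609582e-05,
        1.39356661e+00, -1.50499254e-01]), 'dq': array([-0.00199306, -0.00199486, -0.00145672,  0.00190915, -0.00260123,
       -0.00046351]), 'joint_efforts': array([ 2.12728501e-04, -3.84092474e+01, -2.92549270e+01, -2.05619804e-04,
        4.97018875e-03, -2.30543111e-05]), 'eef_pos': array([0.16073853, 0.55139695, 0.25223157]), 'ee_rot': array([ 0.09929081,  0.70022643, -0.10073153,  0.69976956]), 'force': array([ 0.50602289, -0.09694569, -0.72066709]), 'wrist_torque': array([-0.02247158, -0.01243665, -0.00732287]), 'gripper_width': 0.08546448792472222}
```

View pics/scene0.png

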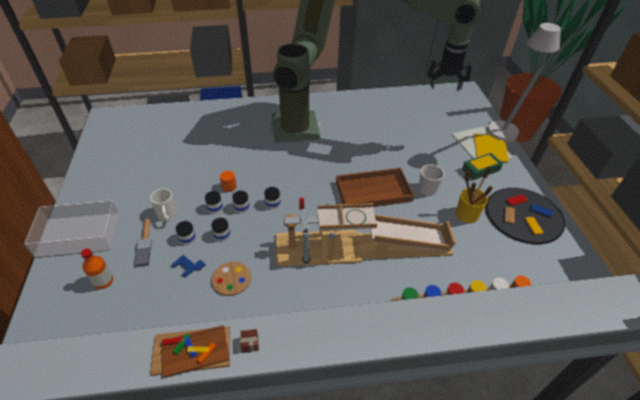

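View pics/top0.png

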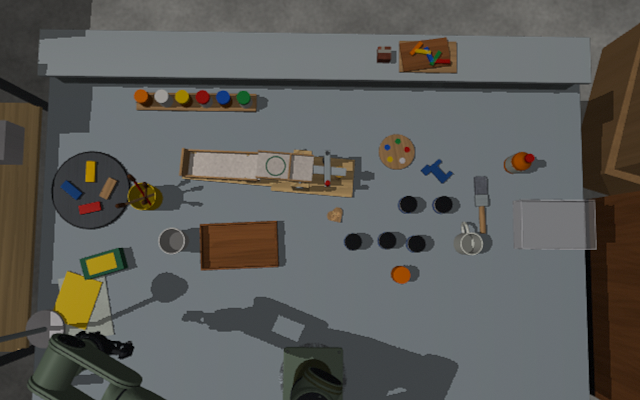

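The top view shows five black-lidded pots at about (353,241), (388,240), (417,243), (409,204) and (443,205). The orange look-alike is at (401,274). The crate is at (240,245), the green-ringed pad at (276,166), and the strap at (327,168) with its red knob at (327,184).

```bash
cat > h.py <<'E'
from station import arm, viewer, ticket, masks_of
import cv2, numpy as np
from scipy.spatial.transform import Rotation as Ro
INF={n:viewer.camera_info(n) for n in("scene","top")}
def p2w(cam,px,z):
    K=np.array(INF[cam]["intrinsics"]);T=np.array(INF[cam]["camera_from_world"])
    d=T[:3,:3].T@np.linalg.solve(K,[*px,1]);c=-T[:3,:3].T@T[:3,3]
    return c+d*(z-c[2])/d[2]
def w2p(cam,p):
    K=np.array(INF[cam]["intrinsics"]);T=np.array(INF[cam]["camera_from_world"])
    q=K@(T[:3,:3]@p+T[:3,3]);return q[:2]/q[2]
def pose():
    s=arm.state();R=Ro.from_quat(s["ee_rot"]).as_matrix();return s,R
def delta(target,ydir=None):
    """mm along tool axes to world target; turn about tool x to bring jaw axis y to ydir (rad, world yaw, mod pi)"""
    s,R=pose();d=R.T@(np.array(target)-s["eef_pos"])*1000
    if ydir is None:return np.round(d,1)
    yaw=np.arctan2(R[1,1],R[0,1]);t=-(ydir-yaw);t=(t+np.pi/2)%np.pi-np.pi/2
    return np.round(d,1),round(t,3)
def lids(img,cam="top"):
    """dark round blobs -> world at z=.06"""
    out=[]
    for m in masks_of(cam,"pot1"):
        r=m["region"]; b=(r&(img.max(2)<75)).astype(np.uint8)
        n,l,st,c=cv2.connectedComponentsWithStats(b)
        if n<2: out.append((m["p"],m["position"],None));continue
        k=1+st[1:,4].argmax(); out.append((round(m["p"],2),np.round(c[k],1),st[k,2:].tolist(),np.round(p2w(cam,c[k],.06),4)))
    return out
E
python3 - <<'E'
from h import *
im=viewer.camera("top")
for o in lids(im): print(*o)
for t in ("strap_knob","crate","sorter","tray","heart","brush_tub","mug","water_cup"):
    for m in masks_of("top",t)[:2]:
        y,x=np.nonzero(m["region"]);r=cv2.minAreaRect(np.c_[x,y].astype(np.float32))
        print(t,round(m["p"],2),np.round(m["position"]),np.round(r[0],1),np.round(r[1],1),round(r[2],1),np.round(p2w("top",r[0],{"crate":.034,"strap_knob":.19,"sorter":.1,"tray":.15}.get(t,0.085)),3))
s,R=pose();print(R.round(2))
c=im[130:290,170:480];cv2.imwrite("pics/crop1.png",cv2.resize(c,None,fx=2.58,fy=2.58,interpolation=cv2.INTER_CUBIC))
E
```

```text
0.87 [443.4 204.3] [18, 17, 251] [ 0.5597 -0.415   0.06  ]
0.8 [397. 266.] [1, 1, 1] [ 0.3611 -0.2653  0.06  ]
0.73 [353.  241.6] [17, 16, 233] [ 0.4368 -0.1249  0.06  ]
0.68 [408.2 204.1] [18, 17, 243] [ 0.5589 -0.3016  0.06  ]
0.62 [416.5 243.7] [18, 17, 252] [ 0.4324 -0.3277  0.06  ]
0.61 [387.1 240.2] [19, 17, 246] [ 0.4424 -0.2337  0.06  ]
strap_knob 0.51 [327. 172.] [327.5 169. ] [36.  7.] 90.0 [ 0.651 -0.038  0.19 ]
strap_knob 0.45 [291. 169.] [300.9 167.6] [90.4 30.5] 6.5 [0.654 0.041 0.19 ]
crate 0.76 [238. 245.] [238.8 245.9] [47.5 79.6] 87.4 [0.419 0.242 0.034]
crate 0.47 [405. 202.] [407.4 204.3] [16.1 18.3] 63.4 [ 0.56  -0.304  0.034]
sorter 0.9 [277. 170.] [267.2 168. ] [174.2  44.4] 4.9 [0.664 0.149 0.1  ]
tray 0.58 [292. 170.] [301.8 168. ] [90.5 30.4] 6.5 [0.658 0.039 0.15 ]
tray 0.58 [417. 244.] [415.5 243.5] [15. 19.] 90.0 [ 0.433 -0.307  0.15 ]
heart 0.71 [330. 167.] [328. 169.] [36.  6.] 90.0 [ 0.666 -0.042  0.085]
heart 0.63 [334. 216.] [335. 215.] [14. 14.] 90.0 [ 0.52  -0.066  0.085]
brush_tub 0.88 [141. 199.] [141.2 198.1] [41.4 34.9] 22.5 [0.566 0.545 0.085]
mug 0.93 [466. 243.] [466.5 242.5] [31.1 25.5] 45.0 [ 0.438 -0.481  0.085]
water_cup 0.64 [173. 243.] [173.5 240.5] [25. 29.] 90.0 [0.434 0.439 0.085]
water_cup 0.18 [465. 244.] [466.6 241.8] [32.2 26.8] 42.7 [ 0.44  -0.481  0.085]
[[ 0.    0.28  0.96]
 [ 0.    0.96 -0.28]
 [-1.    0.    0.  ]]
```

View pics/crop1.png

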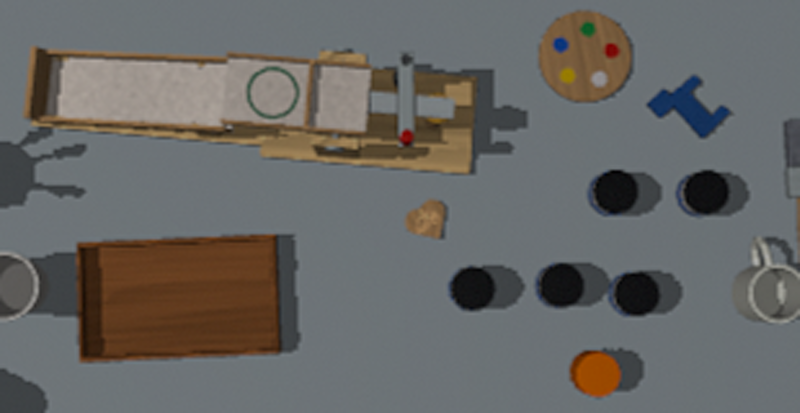

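```bash
cat >> h.py <<'E'
def tri(a,b):
    rows=[]
    for cam,px in(("top",a),("scene",b)):
        P=np.array(INF[cam]["intrinsics"])@np.array(INF[cam]["camera_from_world"])[:3]
        rows+=[px[0]*P[2]-P[0],px[1]*P[2]-P[1]]
    v=np.linalg.svd(rows)[2][-1];return v[:3]/v[3]
E
python3 - <<'E'
from h import *
ims={n:viewer.camera(n) for n in("top","scene")}
win={"top":(315,145,345,200),"scene":(290,190,320,270)}
k={}
for n,(x0,y0,x1,y1) in win.items():
    h=cv2.cvtColor(ims[n],cv2.COLOR_BGR2HSV)[y0:y1,x0:x1]
    m=((h[...,0]<8)|(h[...,0]>172))&(h[...,1]>140)&(h[...,2]>60)
    y,x=np.nonzero(m);print(n,len(x),x.min()+x0,x.max()+x0,y.min()+y0,y.max()+y0);k[n]=(x.mean()+x0,y.mean()+y0)
print(k,"knob",tri(k["top"],k["scene"]).round(4))
f=lambda u,v:(u/2.58+170,v/2.58+130)
h=cv2.cvtColor(ims["top"],cv2.COLOR_BGR2HSV)[145:190,260:295];g=(h[...,0]>45)&(h[...,0]<95)&(h[...,1]>60)
y,x=np.nonzero(g);ring=((x.min()+x.max())/2+260,(y.min()+y.max())/2+145);print("ringpx",ring,len(x))
r=p2w("top",ring,.15);le=p2w("top",f(56,91),.025)
print("ring",r,"laneend",le,"dist",np.hypot(*(le-r)[:2]),"yaw",np.arctan2(*(le-r)[[1,0]]))
print("post",p2w("top",f(406,60),.17))
for u in((78,244),(280,236),(280,353),(82,361)):print("crate corner",p2w("top",f(*u),.034).round(3))
for n,c in(("scene",(270,180,470,280)),):
    x0,y0,x1,y1=c;cv2.imwrite("pics/crop2.png",cv2.resize(ims[n][y0:y1,x0:x1],None,fx=4,fy=4,interpolation=cv2.INTER_CUBIC))
E
```

```text
top 23 324 329 180 185
scene 27 300 303 198 207
{'top': (np.float64(327.04347826086956), np.float64(182.82608695652175)), 'scene': (np.float64(301.44444444444446), np.float64(202.03703703703704))} knob [ 0.6108 -0.0367  0.1782]
ringpx (np.float64(275.0), np.float64(165.5)) 21
ring [0.66512355 0.120858   0.15      ] laneend [0.68110952 0.40449383 0.025     ] dist 0.28408595812111476 yaw 1.5144950009674933
post [ 0.70141845 -0.03787337  0.17      ]
crate corner [0.487 0.369 0.034]
crate corner [0.499 0.116 0.034]
crate corner [0.353 0.113 0.034]
crate corner [0.341 0.359 0.034]
```

View pics/crop2.png

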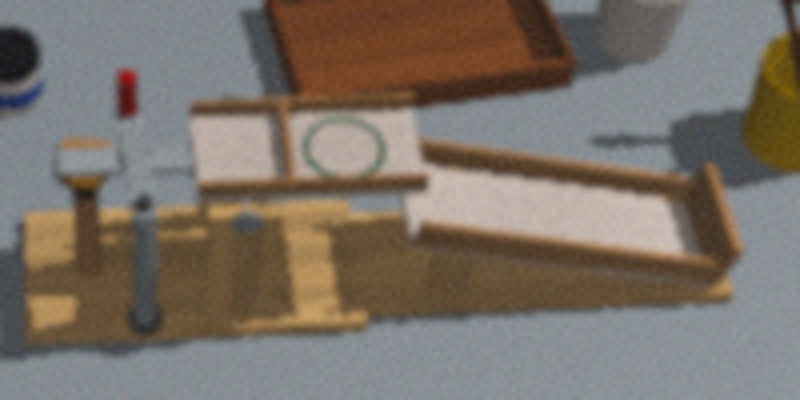

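The scene crop puts the red knob upright at about (302,202) px, which is (0.611,-0.037,0.178) in world. The strap lies across the tail and the pad ring is at (356,217). Next: go above the knob.

```bash
python3 - <<'E'
from h import *
print("ring tri",tri((275.2,165.6),(356,217)).round(4), "orange",p2w("top",(401.8,274.6),.06).round(3))
print(delta((0.611,-0.037,0.27)))
E
```

```text
ring tri [0.6652 0.1218 0.149 ] orange [ 0.334 -0.281  0.06 ]
[ -16.7 -439.4  596.9]
```

Call:
jog_arm --deltas '[[0.7,[-17,-439,597],2.86],[0.7,[-17,-439,597],2.86],[0.7,[-17,-439,597],2.86],[0.7,[-17,-439,597],2.86],[0.7,[-17,-439,597],2.86],[0.7,[-17,-439,597],2.86],[0.7,[-17,-439,597],2.86],[0.7,[-17,-439,597],2.86],[0.7,[-17,-439,597],2.86],[0.7,[-17,-439,597],2.86],[0.7,[-17,-439,597],2.86],[0.7,[-17,-439,597],2.86],[0.7,[-17,-439,597],2.86],[0.7,[-17,-439,597],2.86],[0.7,[-17,-439,597],2.86],[0.7,[-17,-439,597],2.86],[0.7,[-17,-439,597],2.86],[0.7,[-17,-439,597],2.86],[0.7,[-17,-439,597],2.86],[0.7,[-17,-439,597],2.86]]' --squeeze 20

```text
clock: 2.7
eef_pos: [0.6112, -0.0367, 0.2702]
ee_rot: [-0.707, 0.001, 0.707, 0.001]
force: [-0.3, -0.1, -0.4]
gripper_width: 0.0257
```

Call:
jog_arm --deltas '[[0.55,[0,0,0],0],[0.55,[0,0,0],0],[0.55,[20,0,0],0],[0.55,[40,0,0],0],[0.55,[55,0,0],0],[0.55,[65,0,0],0],[0.55,[75,0,0],0],[0.55,[80,0,0],0],[0.55,[80,0,0],0]]'

```text
clock: 3.6
eef_pos: [0.6109, -0.0366, 0.1896]
ee_rot: [-0.707, 0.001, 0.708, 0.001]
force: [0.4, 0.1, 0.2]
gripper_width: 0.0382
```

```bash
python3 - <<'E'
from h import *
s,R=pose();print(R.round(3),s["eef_pos"],s["force"])
a=viewer.camera("top")[140:205,290:365];b=viewer.camera("scene")[150:250,260:350]
a=cv2.resize(a,(450,390),interpolation=3);b=cv2.resize(b,(350,390),interpolation=3)
cv2.imwrite("pics/k1.png",np.hstack([a,b]))
E
```

```text
[[-0.001 -0.002 -1.   ]
 [ 0.    -1.     0.002]
 [-1.    -0.     0.001]] [ 0.61091277 -0.03656039  0.18959487] [0.43556346 0.12123651 0.23401358]
```

View pics/k1.png

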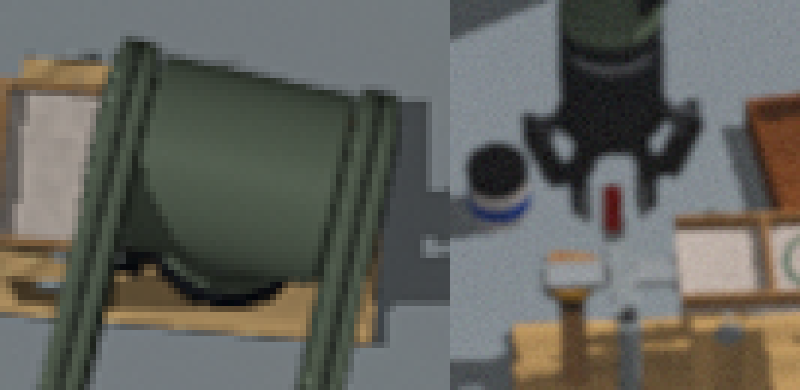

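The knob at (612,210) in the right-hand panel is centred between the fingers. Swinging the strap.

Call:
jog_arm --deltas '[[0.72,[0,0,0],0],[0.72,[0,0,0],0],[0.72,[0,11,0],-0.12],[0.72,[0,22,-2],-0.24],[0.72,[0,33,-5],-0.36],[0.72,[0,43,-9],-0.48],[0.72,[0,53,-14],-0.6],[0.72,[0,62,-21],-0.72],[0.72,[0,70,-28],-0.84],[0.72,[0,78,-37],-0.96],[0.72,[0,84,-46],-1.08],[0.72,[0,89,-56],-1.2],[0.72,[0,93,-66],-1.32],[0.72,[0,95,-76],-1.42],[0.72,[0,95,-79],-1.45],[0.72,[0,95,-79],-1.45],[0.72,[0,95,-79],-1.45]]'

```text
clock: 5.4
eef_pos: [0.6898, -0.1315, 0.1903]
ee_rot: [0.53, 0.468, -0.53, 0.468]
force: [0.4, 0.4, -0.7]
gripper_width: 0.0241
```

Call:
jog_arm --deltas '[[0.5,[0,0,0],0],[0.5,[0,0,0],0],[0.5,[0,0,0],0],[0.4,[-30,0,0],0],[0.3,[-60,0,0],0],[0.0,[-100,0,0],0],[0.0,[-100,0,0],0],[0.0,[-100,0,0],0]]'

```text
clock: 6.2
eef_pos: [0.6908, -0.132, 0.2926]
ee_rot: [0.531, 0.467, -0.529, 0.47]
force: [0.5, 0.5, -0.1]
gripper_width: 0.0854
```

```bash
python3 - <<'E'
from h import *
s,R=pose();print(R.round(3),s["eef_pos"])
im=viewer.camera("scene")
h=cv2.cvtColor(im,cv2.COLOR_BGR2HSV)[170:280,240:330];m=((h[...,0]<8)|(h[...,0]>172))&(h[...,1]>140)&(h[...,2]>60)
y,x=np.nonzero(m);k=(x.mean()+240,y.mean()+170);print(k,len(x),p2w("scene",k,.178))
print(delta((.4368,-.1249,.16),0))
print(delta((.4368,-.1249,.055),0))
E
```

```text
[[ 0.004  0.992 -0.123]
 [-0.001 -0.123 -0.992]
 [-1.     0.004  0.001]] [ 0.69080194 -0.13203418  0.29262504]
(np.float64(272.7714285714286), np.float64(224.31428571428572)) 35 [ 0.68834954 -0.12733983  0.178     ]
(array([ 130.2, -252. ,   24.3]), np.float64(-0.123))
(array([ 235.2, -252. ,   24.3]), np.float64(-0.123))
```

Strap swung by about 1.36 rad, judging from the chord between the two knob positions, so it is clear of the tail. Next, the first pot at (353,241).

Call:
jog_arm --deltas '[[0,[130,-252,24],-0.123],[0,[130,-252,24],-0.123],[0,[130,-252,24],-0.123],[0,[130,-252,24],-0.123],[0,[130,-252,24],-0.123],[0,[130,-252,24],-0.123],[0,[130,-252,24],-0.123],[0,[130,-252,24],-0.123],[0,[170,-252,24],-0.123],[0,[200,-252,24],-0.123],[0,[225,-252,24],-0.123],[0,[240,-252,24],-0.123],[0,[240,-252,24],-0.123],[0.5,[240,-252,24],-0.123],[0.5,[240,-252,24],-0.123],[0.5,[240,-252,24],-0.123],[0.5,[240,-252,24],-0.123]]' --squeeze 25

```text
clock: 7.95
eef_pos: [0.4387, -0.1254, 0.0518]
ee_rot: [0.5, 0.499, -0.5, 0.501]
force: [1.4, 0.2, 3.7]
gripper_width: 0.0555
```

```bash
python3 - <<'E'
from h import *
s,R=pose();print(R.round(3),s["eef_pos"],s["gripper_width"])
print(delta((.665,.121,.205),0))
im=viewer.camera("scene")[150:260,190:310];cv2.imwrite("pics/g1.png",cv2.resize(im,None,fx=4,fy=4,interpolation=3))
E
```

```text
[[ 0.004  1.     0.   ]
 [-0.002  0.    -1.   ]
 [-1.     0.004  0.002]] [ 0.43865237 -0.12544557  0.05178729] 0.05545488191499725
(array([-152.8,  226.9, -246.2]), np.float64(0.0))
```

View pics/g1.png

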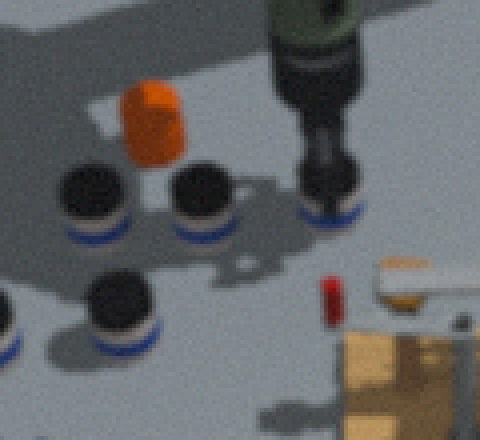

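Call:
jog_arm --deltas '[[0.5,[-50,0,0],0],[0.5,[-100,0,0],0],[0.5,[-150,0,0],0],[0.5,[-200,0,0],0],[0.5,[-215,32,-35],0],[0.5,[-215,65,-70],0],[0.5,[-215,98,-105],0],[0.5,[-215,131,-140],0],[0.5,[-215,164,-175],0],[0.5,[-215,197,-210],0],[0.5,[-215,220,-240],0],[0.5,[-210,227,-246],0],[0.5,[-205,227,-246],0],[0.5,[-200,227,-246],0],[0.5,[-200,227,-246],0]]'

```text
clock: 9.5
eef_pos: [0.6623, 0.1199, 0.2484]
ee_rot: [-0.499, -0.5, 0.502, -0.499]
force: [0.0, 0.2, -2.9]
gripper_width: 0.055
```

```bash
python3 - <<'E'
from h import *
s,R=pose();print(s["eef_pos"],s["gripper_width"],s["force"])
print(delta((.665,.121,.203),0))
a=viewer.camera("top")[140:200,240:320];b=viewer.camera("scene")[150:250,300:420]
cv2.imwrite("pics/p1.png",np.hstack([cv2.resize(a,(400,300),interpolation=3),cv2.resize(b,(360,300),interpolation=3)]))
E
```

```text
[0.66226979 0.11991991 0.24844088] 0.05504900460150906 [ 0.00972829  0.23448701 -2.93291256]
(array([45.4,  2.9, -1.1]), np.float64(-0.001))
```

View pics/p1.png

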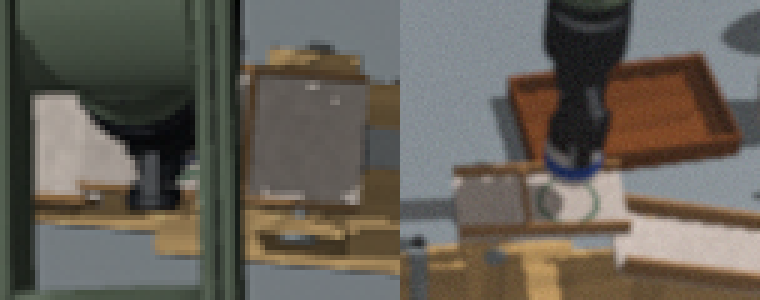

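Call:
jog_arm --deltas '[[0.5,[15,2,-1],0],[0.5,[30,2,-1],0],[0.5,[38,2,-1],0],[0.5,[42,2,-1],0],[0.5,[44,2,-1],0],[0.5,[44,2,-1],0]]'

```text
clock: 10.2
eef_pos: [0.6659, 0.1224, 0.206]
ee_rot: [0.5, 0.5, -0.5, 0.5]
force: [0.5, -0.1, -1.9]
gripper_width: 0.0552
```

Call:
jog_arm --deltas '[[0.5,[2,0,0],0],[0.5,[3,0,0],0],[0,[3,0,0],0],[0,[3,0,0],0],[0,[3,0,0],0],[0,[-30,0,0],0],[0,[-70,0,0],0],[0,[-110,0,0],0],[0,[-110,0,0],0],[0,[-110,0,0],0],[0,[-110,0,0],0]]'

```text
clock: 11.3
eef_pos: [0.6654, 0.1223, 0.3151]
ee_rot: [-0.499, -0.5, 0.501, -0.5]
force: [0.8, -0.2, -0.0]
gripper_width: 0.0857
```

```bash
cat >> h.py <<'E'
def look(name):
    a=viewer.camera("top")[130:280,170:470];b=viewer.camera("scene")[160:270,170:460]
    cv2.imwrite(f"pics/{name}.png",np.vstack([cv2.resize(a,(600,300),interpolation=3),cv2.resize(b,(600,228),interpolation=3)]))
E
python3 - <<'E'
from h import *
look("l1")
for o in lids(viewer.camera("top")): print(*o)
s,R=pose();print(s["eef_pos"],s["force"])
E
```

```text
0.91 [207.1 162.8] [23, 19, 320] [0.6845 0.3469 0.06  ]
0.86 [415.8 244.1] [20, 16, 257] [ 0.4311 -0.3256  0.06  ]
0.84 [397.  266.5] [3, 2, 4] [ 0.3595 -0.2653  0.06  ]
0.65 [341. 219.] [1, 1, 1] [ 0.5086 -0.0859  0.06  ]
0.64 [387.5 240.2] [18, 17, 252] [ 0.4426 -0.235   0.06  ]
0.6 [407.7 204.5] [20, 18, 277] [ 0.5577 -0.2998  0.06  ]
0.58 [443.1 204.4] [18, 17, 237] [ 0.5595 -0.4142  0.06  ]
0.55 [471.1 251.6] [5, 3, 7] [ 0.4093 -0.5027  0.06  ]
[0.66529546 0.12226473 0.31428815] [ 0.214053   -0.20944858 -0.59557514]
```

View pics/l1.png

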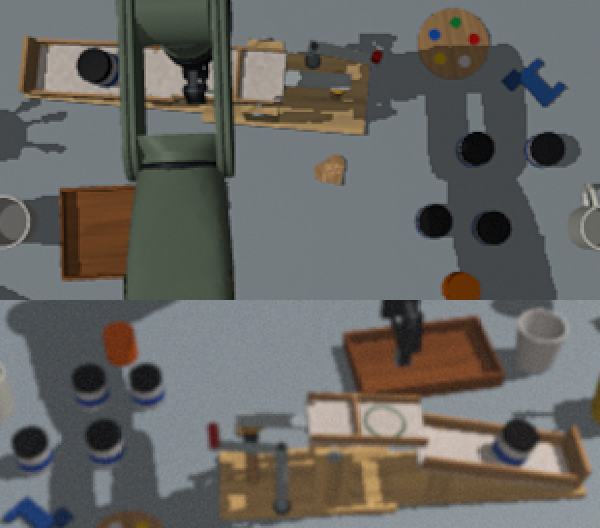

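Pot 1 tipped the tray and now stands in the lane at (207,163), so it was full. The tray is level again. Next is the pot at (387,240).

Call:
jog_arm --deltas '[[0,[100,-223,357],0],[0,[100,-223,357],0],[0,[100,-223,357],0],[0,[100,-223,357],0],[0,[100,-223,357],0],[0,[100,-223,357],0],[0,[100,-223,357],0],[0,[100,-223,357],0],[0,[100,-223,357],0],[0,[150,-223,357],0],[0,[190,-223,357],0],[0,[220,-223,357],0],[0,[245,-223,357],0],[0,[263,-223,357],0],[0,[263,-223,357],0],[0.5,[263,-223,357],0],[0.5,[263,-223,357],0],[0.5,[263,-223,357],0],[0.5,[263,-223,357],0]]'

```text
clock: 13.4
eef_pos: [0.4441, -0.2355, 0.0548]
ee_rot: [0.5, 0.499, -0.5, 0.501]
force: [0.8, 0.6, 4.2]
gripper_width: 0.0555
```

```bash
python3 - <<'E'
from h import *
s,R=pose();print(s["eef_pos"],s["gripper_width"],s["force"])
print(delta((.665,.121,.204),0))
E
```

```text
[ 0.44405217 -0.2355115   0.05477432] 0.05553369995160612 [0.84573988 0.62955314 4.24251092]
(array([-149.4,  221.4, -356.2]), np.float64(0.0))
```

Call:
jog_arm --deltas '[[0.5,[-50,0,0],0],[0.5,[-100,0,0],0],[0.5,[-150,0,0],0],[0.5,[-200,0,0],0],[0.5,[-215,26,-42],0],[0.5,[-215,52,-84],0],[0.5,[-215,78,-126],0],[0.5,[-215,104,-168],0],[0.5,[-215,130,-210],0],[0.5,[-215,156,-252],0],[0.5,[-215,182,-294],0],[0.5,[-215,208,-335],0],[0.5,[-210,221,-355],0],[0.5,[-195,222,-356],0],[0.5,[-180,222,-356],0],[0.5,[-170,222,-356],0],[0.5,[-162,222,-356],0],[0.5,[-158,222,-356],0],[0.5,[-157,222,-356],0],[0.5,[-157,222,-356],0]]'

```text
clock: 15.4
eef_pos: [0.6652, 0.1208, 0.2108]
ee_rot: [0.5, 0.5, -0.5, 0.5]
force: [0.4, 0.8, -2.8]
gripper_width: 0.0552
```

Call:
jog_arm --deltas '[[0.5,[2,0,0],0],[0.5,[4,0,0],0],[0.5,[5,0,0],0],[0,[5,0,0],0],[0,[5,0,0],0],[0,[5,0,0],0],[0,[-30,0,0],0],[0,[-70,0,0],0],[0,[-105,0,0],0],[0,[-105,0,0],0],[0,[-105,0,0],0],[0,[-105,0,0],0]]'

```text
clock: 16.6
eef_pos: [0.6643, 0.1213, 0.3139]
ee_rot: [-0.499, -0.501, 0.501, -0.499]
force: [-0.9, -0.2, -0.4]
gripper_width: 0.0852
```

```bash
python3 - <<'E'
from h import *
look("l2")
for o in lids(viewer.camera("top")): print(*o)
s,R=pose();print(s["eef_pos"],s["force"])
E
```

```text
0.78 [407.7 204.1] [19, 17, 239] [ 0.5588 -0.2999  0.06  ]
0.76 [191.4 162.1] [23, 19, 337] [0.6861 0.3971 0.06  ]
0.75 [217.8 163.6] [23, 19, 322] [0.6823 0.3122 0.06  ]
0.52 [396.5 267. ] [2, 1, 2] [ 0.3579 -0.2637  0.06  ]
0.51 [443.4 204.2] [18, 17, 251] [ 0.5599 -0.4151  0.06  ]
0.49 [415.7 243.9] [20, 17, 279] [ 0.4319 -0.3253  0.06  ]
[0.66429212 0.12128563 0.31331674] [ 0.4426738  -0.76594995 -0.09496334]
```

View pics/l2.png

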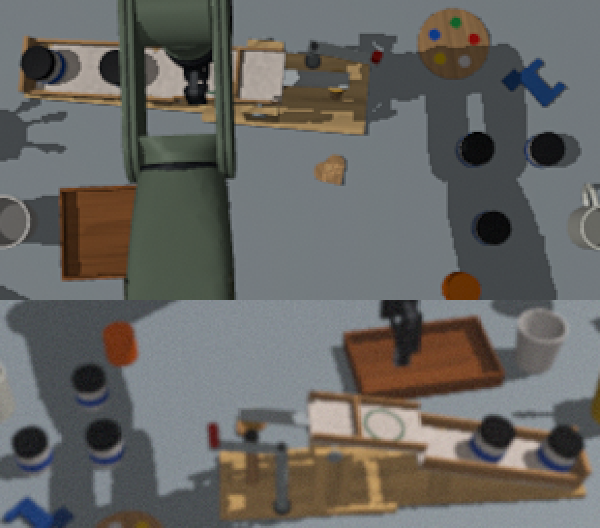

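Pot 2 was full too and is in the lane at (218,164), behind the first at (191,162). Next is the pot at (416,244).

Call:
jog_arm --deltas '[[0,[100,-232,447],0],[0,[100,-232,447],0],[0,[100,-232,447],0],[0,[100,-232,447],0],[0,[100,-232,447],0],[0,[100,-232,447],0],[0,[100,-232,447],0],[0,[100,-232,447],0],[0,[100,-232,447],0],[0,[100,-232,447],0],[0,[100,-232,447],0],[0,[150,-232,447],0],[0,[195,-232,447],0],[0,[230,-232,447],0],[0,[252,-232,447],0],[0,[261,-232,447],0],[0,[261,-232,447],0],[0.5,[261,-232,447],0],[0.5,[261,-232,447],0],[0.5,[261,-232,447],0]]'

```text
clock: 18.8
eef_pos: [0.4343, -0.3269, 0.0564]
ee_rot: [0.5, 0.499, -0.5, 0.502]
force: [0.3, 0.1, 4.0]
gripper_width: 0.0549
```

```bash
python3 - <<'E'
from h import *
s,R=pose();print(s["eef_pos"],s["gripper_width"],s["force"])
print(delta((.665,.121,.204),0))
E
```

```text
[ 0.43426198 -0.32688943  0.05637903] 0.05485708667997131 [0.32915579 0.08252728 3.9701111 ]
(array([-148.3,  231.2, -447.4]), np.float64(0.0))
```

Call:
jog_arm --deltas '[[0.5,[-50,0,0],0],[0.5,[-100,0,0],0],[0.5,[-150,0,0],0],[0.5,[-200,0,0],0],[0.5,[-215,22,-42],0],[0.5,[-215,44,-84],0],[0.5,[-215,66,-126],0],[0.5,[-215,88,-168],0],[0.5,[-215,110,-210],0],[0.5,[-215,132,-252],0],[0.5,[-215,154,-294],0],[0.5,[-215,176,-336],0],[0.5,[-215,198,-378],0],[0.5,[-215,220,-420],0],[0.5,[-205,231,-446],0],[0.5,[-190,231,-447],0],[0.5,[-175,231,-447],0],[0.5,[-165,231,-447],0],[0.5,[-158,231,-447],0],[0.5,[-156,231,-447],0]]'

```text
clock: 20.8
eef_pos: [0.6631, 0.1199, 0.209]
ee_rot: [-0.5, -0.5, 0.501, -0.499]
force: [-0.6, -0.3, -1.1]
gripper_width: 0.0552
```

Call:
jog_arm --deltas '[[0.5,[0,0,0],0],[0.5,[0,0,0],0]]'

```text
clock: 21.0
eef_pos: [0.6645, 0.1208, 0.2113]
ee_rot: [0.501, 0.499, -0.5, 0.5]
force: [0.2, 0.7, -1.1]
gripper_width: 0.0551
```

Call:
jog_arm --deltas '[[0.5,[2,0,0],0],[0.5,[4,0,0],0],[0,[4,0,0],0],[0,[4,0,0],0],[0,[4,0,0],0],[0,[-30,0,0],0],[0,[-70,0,0],0],[0,[-105,0,0],0],[0,[-105,0,0],0],[0,[-105,0,0],0],[0,[-105,0,0],0],[0,[-105,0,0],0]]'

```text
clock: 22.2
eef_pos: [0.663, 0.1213, 0.3129]
ee_rot: [-0.499, -0.501, 0.501, -0.499]
force: [-0.7, 0.1, -0.2]
gripper_width: 0.0854
```

```bash
cat >> h.py <<'E'
def at_pad():
    """scene-camera lid found near the pad -> world at z=.21"""
    return [(round(m["p"],2),o[1],p2w("scene",o[1],.21).round(4)) for m,o in zip(masks_of("scene","pot1"),lids(viewer.camera("scene"),"scene")) if o[2] is not None and 310<o[1][0]<420]
E
python3 - <<'E'
from h import *
look("l3");im=viewer.camera("scene")
for o in lids(im,"scene"):
    if o[2]: print(o[0],o[1],o[2],p2w("scene",o[1],.21).round(4))
s,R=pose();print(s["eef_pos"],s["force"])
E
```

```text
0.77 [183.8 228.6] [17, 16, 206] [ 0.7011 -0.3726  0.21  ]
0.76 [426.  225.8] [18, 16, 203] [0.7735 0.2952 0.21  ]
0.71 [218.9 224.6] [19, 16, 230] [ 0.6984 -0.2765  0.21  ]
0.7 [356.3 204.9] [19, 17, 253] [0.6717 0.1186 0.21  ]
0.64 [443.  228.5] [20, 16, 209] [0.7887 0.3388 0.21  ]
[0.66361425 0.12129548 0.31406263] [-0.09090579  0.30306457 -0.77257364]
```

View pics/l3.png

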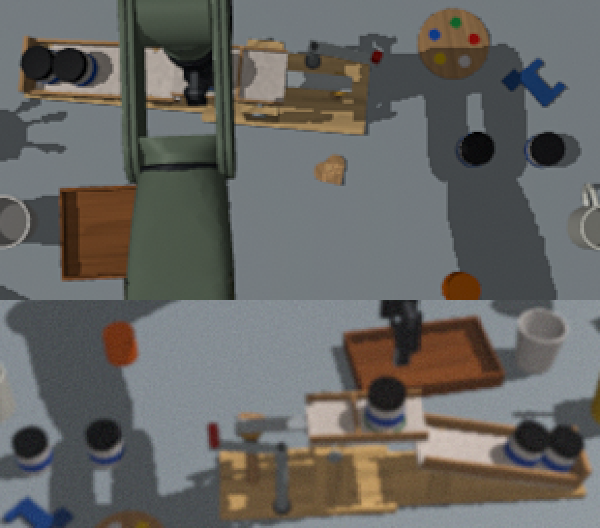

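The third pot stays on the level tray (lid at (356,205) in the scene), so it is used-up. I'll pick it up gently and put it in the crate.

Call:
jog_arm --deltas '[[0.22,[0,0,0],0],[0.22,[30,0,0],0],[0.22,[60,0,0],0],[0.22,[85,0,0],0],[0.22,[98,0,0],0],[0.22,[102,0,0],0],[0.22,[103,0,0],0],[0.5,[102,0,0],0],[0.5,[102,0,0],0],[0.5,[100,0,0],0],[0.5,[95,0,0],0],[0.5,[85,0,0],0],[0.5,[65,0,0],0],[0.5,[35,0,0],0],[0.5,[25,0,0],0]]' --squeeze 20

```text
clock: 23.9
eef_pos: [0.6658, 0.1215, 0.2955]
ee_rot: [0.502, 0.498, -0.498, 0.502]
force: [1.0, 0.3, -0.5]
gripper_width: 0.0553
```

```bash
python3 - <<'E'
from h import *
s,R=pose();print(s["eef_pos"],s["gripper_width"],s["force"])
im=viewer.camera("scene")
for o in lids(im,"scene"):
    if o[2]: print(o[0],o[1],o[2])
for t in (-.075,0,.075):
    p=np.array((.419-.048*t,.240+t,.066));print(t,p,delta(p,0))
E
```

```text
[0.66583068 0.12145172 0.29551485] 0.055348126191929914 [ 1.01023304  0.31499401 -0.48502675]
0.93 [218.8 224.8] [17, 16, 219]
0.92 [442.7 228.3] [16, 17, 193]
0.74 [426.3 225.8] [19, 16, 216]
0.65 [183.9 228.5] [17, 16, 205]
0.63 [353.9 186.2] [10, 16, 119]
-0.075 [0.4226 0.165  0.066 ] (array([ 226.3, -244.3,  -43.5]), np.float64(0.0))
0 [0.419 0.24  0.066] (array([ 226.3, -247.9, -118.5]), np.float64(0.0))
0.075 [0.4154 0.315  0.066 ] (array([ 226.3, -251.5, -193.5]), np.float64(0.0))
```

Call:
jog_arm --deltas '[[0.5,[0,-50,-38],0],[0.5,[0,-90,-69],0],[0.5,[0,-130,-100],0],[0.5,[0,-170,-131],0],[0.5,[0,-210,-162],0],[0.5,[20,-245,-188],0],[0.5,[60,-252,-193],0],[0.5,[110,-252,-193],0],[0.5,[155,-252,-193],0],[0.5,[190,-252,-193],0],[0.5,[205,-252,-193],0],[0.5,[210,-252,-193],0],[0.5,[210,-252,-193],0]]'

```text
clock: 25.3
eef_pos: [0.4109, 0.3137, 0.079]
ee_rot: [-0.499, -0.5, 0.501, -0.5]
force: [0.3, 0.4, -0.8]
gripper_width: 0.0552
```

```bash
python3 - <<'E'
from h import *
s,R=pose();print(s["eef_pos"],s["gripper_width"],s["force"])
b=viewer.camera("scene")[130:230,330:450];a=viewer.camera("top")[190:280,190:290]
cv2.imwrite("pics/c1.png",np.hstack([cv2.resize(a,(400,360),interpolation=3),cv2.resize(b,(400,360),interpolation=3)]))
E
```

```text
[0.41090394 0.31373568 0.0789556 ] 0.05522601546696954 [ 0.30677723  0.40422222 -0.7847794 ]
```

View pics/c1.png

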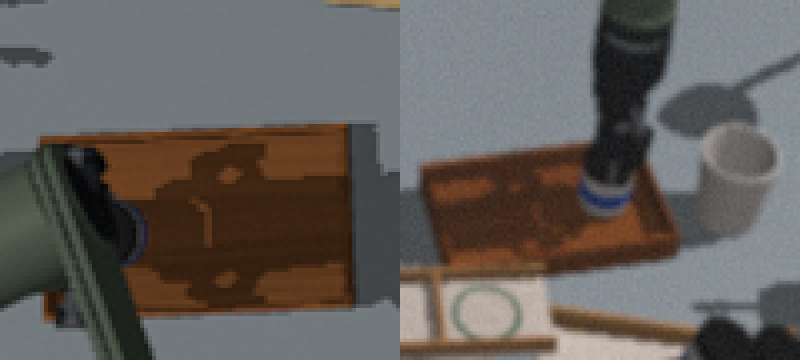

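Call:
jog_arm --deltas '[[0.5,[3,3,0],0],[0.5,[6,3,0],0],[0.5,[6,3,0],0],[0.5,[7,3,0],0],[0.5,[7,3,0],0]]'

```text
clock: 25.9
eef_pos: [0.4149, 0.3143, 0.0733]
ee_rot: [-0.5, -0.5, 0.5, -0.5]
force: [-0.1, 0.3, -0.4]
gripper_width: 0.0551
```

Call:
jog_arm --deltas '[[0.5,[1,0,0],0],[0.5,[2,0,0],0],[0.15,[2,0,0],0],[0.15,[2,0,0],0],[0.15,[2,0,0],0],[0.15,[-20,0,0],0],[0.15,[-60,0,0],0],[0,[-100,0,0],0],[0,[-140,0,0],0],[0,[-140,40,170],0],[0,[-140,40,170],0],[0,[-140,40,170],0],[0,[-140,40,170],0],[0,[-140,40,170],0],[0,[-140,40,170],0]]'

```text
clock: 27.4
eef_pos: [0.455, 0.1441, 0.2134]
ee_rot: [0.501, 0.5, -0.5, 0.499]
force: [-0.5, 0.5, -0.4]
gripper_width: 0.0854
```

```bash
python3 - <<'E'
from h import *
im=viewer.camera("top")
for o in lids(im): print(*o)
s,R=pose();print(s["eef_pos"],s["force"],R.round(3)[:2,1])
print(delta((.5588,-.2999,.055),0))
E
```

```text
0.77 [443.8 204.1] [19, 17, 265] [ 0.5603 -0.4163  0.06  ]
0.67 [208.  163.1] [22, 19, 320] [0.6835 0.3439 0.06  ]
0.65 [216.7 247.9] [16, 17, 235] [0.4122 0.3083 0.06  ]
[0.45472663 0.14512549 0.21327431] [ 0.44513248 -0.00518772  0.89919528] [1.    0.001]
(array([158.1, 103.7, 445.2]), np.float64(0.001))
```

The used-up pot stands in the crate, lid at (217,248). The detector missed the pot near (408,204), so I'll check whether it was knocked.

```bash
cat >> h.py <<'E'
def dark(im,x0=330,y0=180,x1=470,y1=260):
    b=(im[y0:y1,x0:x1].max(2)<45).astype(np.uint8);n,l,st,c=cv2.connectedComponentsWithStats(b)
    return [(np.round(c[k]+[x0,y0],1),st[k,2:].tolist(),p2w("top",c[k]+[x0,y0],.06).round(4)) for k in range(1,n) if st[k,4]>100]
E
python3 - <<'E'
from h import *
im=viewer.camera("top")
for o in dark(im): print(*o)
for o in lids(im): print(*o)
cv2.imwrite("pics/l4.png",cv2.resize(im[120:300,170:490],None,fx=2.2,fy=2.2,interpolation=3))
E
```

```text
[408.4 203.8] [17, 17, 221] [ 0.5599 -0.3021  0.06  ]
[443.4 204. ] [18, 17, 229] [ 0.5605 -0.4151  0.06  ]
0.81 [443.4 204.1] [18, 17, 251] [ 0.5604 -0.4151  0.06  ]
0.77 [393.4 271.1] [6, 10, 14] [ 0.3449 -0.2537  0.06  ]
0.72 [408.4 204.3] [18, 17, 240] [ 0.5585 -0.3021  0.06  ]
0.71 [208.  163.2] [23, 18, 300] [0.6832 0.3437 0.06  ]
0.67 [327.2 152.5] [4, 4, 12] [ 0.7232 -0.0394  0.06  ]
0.64 [189.9 161.7] [20, 20, 293] [0.6873 0.4021 0.06  ]
0.64 [216.1 247.4] [17, 18, 260] [0.4137 0.3102 0.06  ]
```

View pics/l4.png

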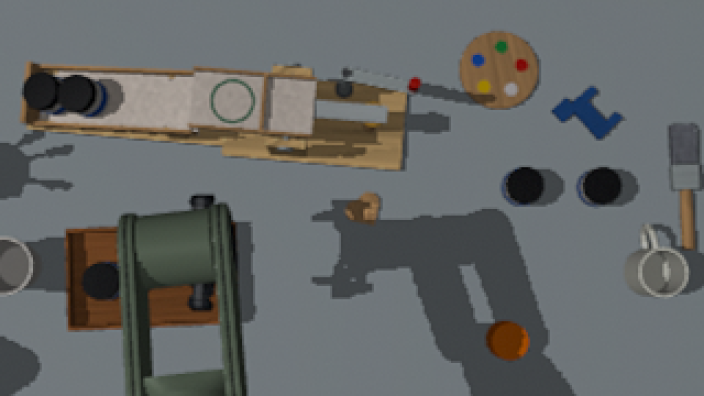

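Call:
jog_arm --deltas '[[0,[50,104,446],0],[0,[50,104,446],0],[0,[50,104,446],0],[0,[50,104,446],0],[0,[50,104,446],0],[0,[50,104,446],0],[0,[50,104,446],0],[0,[50,104,446],0],[0,[50,104,446],0],[0,[50,104,446],0],[0,[80,104,446],0],[0,[115,104,446],0],[0,[140,104,446],0],[0,[156,104,446],0],[0,[158,104,446],0],[0,[158,104,446],0],[0.5,[158,104,446],0],[0.5,[158,104,446],0],[0.5,[158,104,446],0]]' --squeeze 25

```text
clock: 29.5
eef_pos: [0.5603, -0.3025, 0.0575]
ee_rot: [0.5, 0.499, -0.5, 0.501]
force: [0.8, 0.9, 4.7]
gripper_width: 0.0551
```

```bash
python3 - <<'E'
from h import *
s,R=pose();print(s["eef_pos"],s["gripper_width"],s["force"])
print(delta((.665,.121,s["eef_pos"][2]+.151),0))
E
```

```text
[ 0.56025696 -0.30253797  0.05747006] 0.05506390165783605 [0.79763572 0.86438166 4.69890909]
(array([-151.6,  105.2, -423.2]), np.float64(0.0))
```

Call:
jog_arm --deltas '[[0.5,[-50,0,0],0],[0.5,[-100,0,0],0],[0.5,[-150,0,0],0],[0.5,[-200,0,0],0],[0.5,[-220,0,-45],0],[0.5,[-220,0,-90],0],[0.5,[-220,0,-135],0],[0.5,[-220,0,-180],0],[0.5,[-220,20,-220],0],[0.5,[-220,40,-260],0],[0.5,[-220,60,-300],0],[0.5,[-220,80,-340],0],[0.5,[-220,98,-380],0],[0.5,[-215,105,-415],0],[0.5,[-200,105,-423],0],[0.5,[-185,105,-423],0],[0.5,[-172,105,-423],0],[0.5,[-163,105,-423],0],[0.5,[-159,105,-423],0],[0.5,[-159,105,-423],0]]'

```text
clock: 31.5
eef_pos: [0.6635, 0.12, 0.2133]
ee_rot: [-0.5, -0.5, 0.501, -0.499]
force: [-0.6, 0.0, -1.2]
gripper_width: 0.0553
```

Call:
jog_arm --deltas '[[0.5,[0,0,0],0],[0.5,[1,0,0],0]]'

```text
clock: 31.7
eef_pos: [0.6647, 0.121, 0.2146]
ee_rot: [0.501, 0.499, -0.5, 0.5]
force: [-0.3, 0.7, -1.2]
gripper_width: 0.0554
```

Call:
jog_arm --deltas '[[0.5,[3,0,0],0],[0.5,[6,0,0],0],[0.5,[6,0,0],0],[0.2,[6,0,0],0],[0.2,[6,0,0],0],[0.2,[6,0,0],0],[0.2,[0,0,0],0],[0.2,[0,0,0],0],[0.2,[0,0,0],0],[0.2,[0,0,0],0],[0.2,[0,0,0],0],[0.2,[0,0,0],0],[0.2,[0,0,0],0],[0.2,[0,0,0],0]]' --squeeze 20

```text
clock: 33.1
eef_pos: [0.6639, 0.1213, 0.2132]
ee_rot: [-0.5, -0.5, 0.5, -0.5]
force: [-0.2, 0.4, 0.1]
gripper_width: 0.0681
```

```bash
python3 - <<'E'
from h import *
s,R=pose();print(s["eef_pos"],s["gripper_width"],s["force"])
b=viewer.camera("scene")[150:250,290:460]
for m in masks_of("scene","pot1"): print(round(m["p"],2),m["position"],m["region"].sum())
cv2.imwrite("pics/t4.png",cv2.resize(b,None,fx=4,fy=4,interpolation=3))
E
```

```text
[0.66392332 0.12130734 0.21318089] 0.06806603447010587 [-0.19563311  0.41587003  0.0621749 ]
0.84 [440.5, 234.1] 319
0.78 [184.6, 231.0] 323
0.74 [390.8, 181.3] 292
0.69 [351.7, 211.4] 233
```

View pics/t4.png

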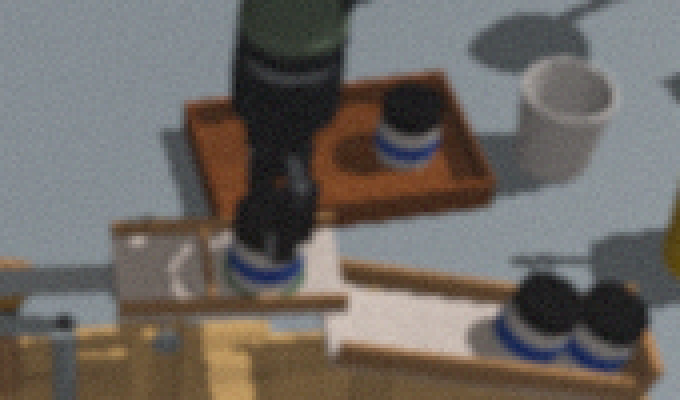

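The fourth pot also stays on the level tray, at (352,211) px, so it is used-up. It goes in the middle of the crate.

Call:
jog_arm --deltas '[[0.5,[0,0,0],0],[0.5,[-1,0,0],0],[0.5,[-3,0,0],0],[0.5,[-10,0,0],0],[0.5,[-40,0,0],0],[0.5,[-80,0,0],0],[0.5,[-80,-45,-22],0],[0.5,[-80,-90,-44],0],[0.5,[-80,-135,-66],0],[0.5,[-80,-180,-88],0],[0.5,[-70,-225,-110],0],[0.5,[-30,-245,-119],0],[0.5,[20,-245,-119],0],[0.5,[65,-245,-119],0],[0.5,[100,-245,-119],0],[0.5,[122,-245,-119],0],[0.5,[132,-245,-119],0],[0.5,[134,-245,-119],0],[0.5,[134,-245,-119],0],[0.5,[134,-245,-119],0]]'

```text
clock: 35.2
eef_pos: [0.4205, 0.2409, 0.081]
ee_rot: [0.501, 0.499, -0.499, 0.501]
force: [0.7, -0.3, 0.5]
gripper_width: 0.0549
```

Call:
jog_arm --deltas '[[0.5,[4,0,0],0],[0.5,[7,0,0],0],[0.5,[8,0,0],0],[0.5,[8,0,0],0],[0.5,[8,0,0],0]]'

```text
clock: 35.7
eef_pos: [0.4189, 0.2403, 0.0712]
ee_rot: [-0.5, -0.5, 0.5, -0.5]
force: [-0.1, -0.5, -0.8]
gripper_width: 0.0556
```

Call:
jog_arm --deltas '[[0.5,[1,0,0],0],[0.5,[2,0,0],0],[0.5,[2,0,0],0],[0.15,[2,0,0],0],[0.15,[2,0,0],0],[0.15,[2,0,0],0],[0.15,[-20,0,0],0],[0.15,[-60,0,0],0],[0,[-100,0,0],0],[0,[-140,0,0],0],[0,[-140,40,170],0],[0,[-140,40,170],0],[0,[-140,40,170],0],[0,[-140,40,170],0],[0,[-140,40,170],0],[0,[-140,40,170],0]]'

```text
clock: 37.3
eef_pos: [0.4588, 0.0701, 0.2111]
ee_rot: [0.5, 0.5, -0.5, 0.499]
force: [-0.5, -0.6, 0.4]
gripper_width: 0.0855
```

```bash
python3 - <<'E'
from h import *
im=viewer.camera("top")
for o in lids(im): print(*o)
print(dark(im))
s,R=pose();print(s["eef_pos"],s["force"],R.round(3)[:2,1])
E
```

```text
0.87 [207.1 163.1] [24, 19, 348] [0.6835 0.3466 0.06  ]
0.83 [217.3 247.6] [20, 18, 294] [0.4131 0.3063 0.06  ]
0.8 [443.3 204.2] [18, 17, 248] [ 0.5598 -0.4149  0.06  ]
0.74 [189.6 161.7] [17, 19, 235] [0.6873 0.4029 0.06  ]
0.66 [239.5 246.5] [20, 18, 281] [0.4176 0.2361 0.06  ]
0.62 [392.8 272.1] [10, 16, 42] [ 0.3415 -0.2519  0.06  ]
[(array([443.4, 204.1]), [18, 17, 228], array([ 0.5604, -0.4151,  0.06  ]))]
[0.45858024 0.07115006 0.21108568] [ 2.53406246e-01 -9.58408740e-04  1.17580003e+00] [1.    0.001]
```

Two used-up pots stand in the crate, at (217,248) and (240,247), and two full ones in the lane. The last pot is at (443,204).

Call:
jog_arm --deltas '[[0,[40,101,486],0],[0,[40,101,486],0],[0,[40,101,486],0],[0,[40,101,486],0],[0,[40,101,486],0],[0,[40,101,486],0],[0,[40,101,486],0],[0,[40,101,486],0],[0,[40,101,486],0],[0,[40,101,486],0],[0,[50,101,486],0],[0,[90,101,486],0],[0,[125,101,486],0],[0,[148,101,486],0],[0,[156,101,486],0],[0,[156,101,486],0],[0.5,[156,101,486],0],[0.5,[156,101,486],0],[0.5,[156,101,486],0],[0.5,[156,101,486],0]]' --squeeze 25

```text
clock: 39.4
eef_pos: [0.5615, -0.4168, 0.0581]
ee_rot: [0.5, 0.498, -0.5, 0.502]
force: [1.1, 0.2, 6.7]
gripper_width: 0.0554
```

```bash
python3 - <<'E'
from h import *
s,R=pose();print(s["eef_pos"],s["gripper_width"],s["force"])
print(delta((.665,.121,s["eef_pos"][2]+.151),0))
E
```

```text
[ 0.5614544  -0.41679088  0.05807894] 0.05537588803417938 [1.12886478 0.17191102 6.69211804]
(array([-152.2,  104.1, -537.3]), np.float64(-0.0))
```

Call:
jog_arm --deltas '[[0.5,[-50,0,0],0],[0.5,[-100,0,0],0],[0.5,[-150,0,0],0],[0.5,[-200,0,0],0],[0.5,[-220,0,-45],0],[0.5,[-220,0,-90],0],[0.5,[-220,0,-135],0],[0.5,[-220,0,-180],0],[0.5,[-220,0,-225],0],[0.5,[-220,0,-270],0],[0.5,[-220,20,-310],0],[0.5,[-220,40,-350],0],[0.5,[-220,60,-390],0],[0.5,[-220,80,-430],0],[0.5,[-220,95,-470],0],[0.5,[-220,104,-510],0],[0.5,[-215,104,-537],0],[0.5,[-200,104,-537],0],[0.5,[-185,104,-537],0],[0.5,[-175,104,-537],0]]'

```text
clock: 41.4
eef_pos: [0.6628, 0.1201, 0.2277]
ee_rot: [-0.499, -0.5, 0.501, -0.499]
force: [-1.0, -0.7, -0.9]
gripper_width: 0.0549
```

Call:
jog_arm --deltas '[[0.5,[8,0,0],0],[0.5,[12,0,0],0],[0.5,[12,0,0],0],[0.5,[12,0,0],0]]'

```text
clock: 41.8
eef_pos: [0.6644, 0.1208, 0.2188]
ee_rot: [0.5, 0.5, -0.5, 0.5]
force: [0.5, 0.7, -0.3]
gripper_width: 0.0551
```

Call:
jog_arm --deltas '[[0.5,[5,0,0],0],[0.5,[9,0,0],0],[0.5,[9,0,0],0],[0.2,[9,0,0],0],[0.2,[9,0,0],0],[0.2,[9,0,0],0],[0.2,[4,0,0],0],[0.2,[4,0,0],0],[0.2,[4,0,0],0],[0.2,[4,0,0],0],[0.2,[4,0,0],0],[0.2,[4,0,0],0],[0.2,[4,0,0],0],[0.2,[4,0,0],0],[0.2,[4,0,0],0]]' --squeeze 20

```text
clock: 43.3
eef_pos: [0.664, 0.1213, 0.2143]
ee_rot: [-0.5, -0.5, 0.5, -0.5]
force: [0.7, -0.4, 0.9]
gripper_width: 0.0685
```

```bash
python3 - <<'E'
from h import *
s,R=pose();print(s["eef_pos"],s["gripper_width"],s["force"])
im=viewer.camera("scene")
for m in masks_of("scene","pot1"): print(round(m["p"],2),m["position"],m["region"].sum())
r=im[150:250,290:460].astype(int);old=cv2.imread("pics/t4.png");old=cv2.resize(old,(170,100),interpolation=cv2.INTER_AREA).astype(int)
print("mean diff to t4 around pad",abs(r-old)[40:85,20:90].mean())
print(delta((.4226,.165,.085),0))
E
```

```text
[0.66396206 0.12130346 0.21426182] 0.06845168305266183 [ 0.66002823 -0.41710023  0.94958075]
0.86 [440.8, 230.8] 359
0.86 [422.3, 227.4] 387
0.72 [352.0, 211.6] 257
0.6 [331.4, 215.6] 1386
0.59 [375.1, 186.4] 171
0.53 [227.6, 179.8] 296
0.52 [390.7, 179.7] 300
mean diff to t4 around pad 4.034814814814815
(array([ 129.3, -241.4,  -43.7]), np.float64(-0.0))
```

The fifth pot is used-up as well: still on the pad, tray level. It goes in the third slot.

Call:
jog_arm --deltas '[[0.5,[0,0,0],0],[0.5,[-1,0,0],0],[0.5,[-3,0,0],0],[0.5,[-10,0,0],0],[0.5,[-40,0,0],0],[0.5,[-80,0,0],0],[0.5,[-80,-45,-8],0],[0.5,[-80,-90,-16],0],[0.5,[-80,-135,-24],0],[0.5,[-80,-180,-32],0],[0.5,[-70,-225,-40],0],[0.5,[-30,-241,-44],0],[0.5,[20,-241,-44],0],[0.5,[65,-241,-44],0],[0.5,[100,-241,-44],0],[0.5,[122,-241,-44],0],[0.5,[131,-241,-44],0],[0.5,[133,-241,-44],0],[0.5,[133,-241,-44],0],[0.5,[133,-241,-44],0]]'

```text
clock: 45.4
eef_pos: [0.4246, 0.1656, 0.083]
ee_rot: [0.501, 0.499, -0.499, 0.501]
force: [0.4, -0.5, 0.2]
gripper_width: 0.0551
```

Call:
jog_arm --deltas '[[0.5,[4,0,0],0],[0.5,[7,0,0],0],[0.5,[8,0,0],0],[0.5,[8,0,0],0]]'

```text
clock: 45.8
eef_pos: [0.4227, 0.1653, 0.0731]
ee_rot: [-0.5, -0.5, 0.5, -0.5]
force: [-0.2, -0.2, -1.0]
gripper_width: 0.0546
```

Call:
jog_arm --deltas '[[0.5,[2,0,0],0],[0.5,[3,0,0],0],[0.5,[3,0,0],0],[0.15,[3,0,0],0],[0.15,[3,0,0],0],[0.15,[3,0,0],0],[0.15,[-20,0,0],0],[0.15,[-60,0,0],0],[0,[-100,0,0],0],[0,[-145,0,0],0],[0,[-190,0,0],0],[0,[-220,0,0],0],[0,[-220,0,0],0],[0,[-220,0,0],0]]'

```text
clock: 47.2
eef_pos: [0.4232, 0.1654, 0.2938]
ee_rot: [0.5, 0.5, -0.5, 0.5]
force: [-0.0, 0.3, -0.6]
gripper_width: 0.0854
```

```bash
python3 - <<'E'
from h import *
s,R=pose();print(s["eef_pos"],s["gripper_width"],s["force"])
ims={n:viewer.camera(n) for n in("top","scene")}
win={"top":(315,135,372,200),"scene":(250,180,320,270)};k={}
for n,(x0,y0,x1,y1) in win.items():
    h=cv2.cvtColor(ims[n],cv2.COLOR_BGR2HSV)[y0:y1,x0:x1]
    m=((h[...,0]<8)|(h[...,0]>172))&(h[...,1]>140)&(h[...,2]>60)
    y,x=np.nonzero(m);k[n]=(x.mean()+x0,y.mean()+y0);print(n,len(x),k[n])
kn=tri(k["top"],k["scene"]);print("knob",kn.round(4)); print(delta((kn[0],kn[1],.27),-.12))
for o in lids(ims["top"]):print(*o)
for o in lids(ims["scene"],"scene"):print(*o[:3])
cv2.imwrite("pics/f1.png",np.vstack([cv2.resize(ims["top"][130:280,170:470],(600,300),interpolation=3),cv2.resize(ims["scene"][160:270,240:460],(600,300),interpolation=3)]))
E
```

```text
[0.42315831 0.16535841 0.29375941] 0.08540204450111438 [-0.03428297  0.33332024 -0.63786354]
top 23 (np.float64(357.95652173913044), np.float64(157.7826086956522))
scene 34 (np.float64(272.8235294117647), np.float64(224.35294117647058))
knob [ 0.6877 -0.1287  0.1773]
(array([ 20.8, 265.8, 293.8]), np.float64(0.12))
0.7 [397.2 266.9] [6, 4, 8] [ 0.3583 -0.2661  0.06  ]
0.62 [189.4 162.1] [20, 19, 266] [0.6861 0.4035 0.06  ]
0.61 [207.8 163.3] [23, 19, 323] [0.6831 0.3446 0.06  ]
0.47 [268.4 244.5] [6, 14, 65] [0.4248 0.1445 0.06  ]
0.76 [352.5 181.7] [16, 14, 179]
0.75 [426.1 225.8] [20, 16, 210]
0.68 [442.8 228.2] [18, 17, 214]
0.67 [372.6 179.2] [15, 14, 174]
0.67 [230.7, 179.6] None
0.54 [392.1 176.7] [16, 14, 177]
```

View pics/f1.png

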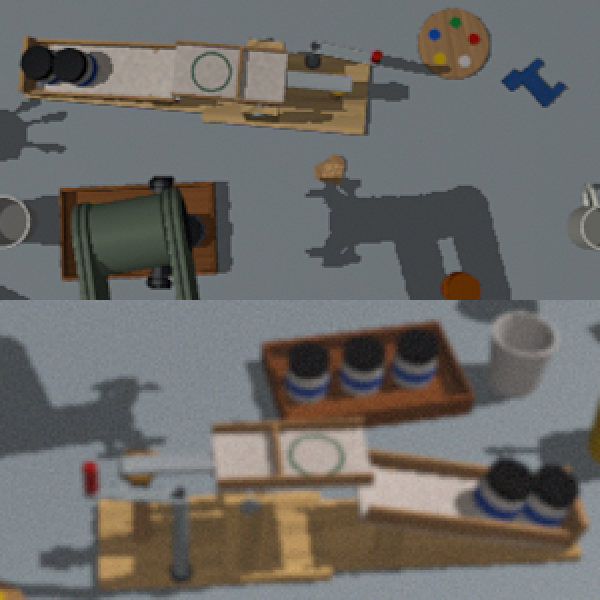

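All five pots are sorted: three upright in the crate and two in the lane, with the tray level. The knob is at (273,224) in the scene. Next: go above it, then cage it.

Call:
jog_arm --deltas '[[0.55,[20,266,294],0.12],[0.55,[20,266,294],0.12],[0.55,[20,266,294],0.12],[0.55,[20,266,294],0.12],[0.55,[20,266,294],0.12],[0.55,[20,266,294],0.12],[0.55,[20,266,294],0.12],[0.55,[20,266,294],0.12],[0.55,[20,266,294],0.12],[0.55,[20,266,294],0.12],[0.55,[20,266,294],0.12],[0.55,[45,266,294],0.12],[0.55,[65,266,294],0.12],[0.55,[80,266,294],0.12],[0.55,[92,266,294],0.12],[0.55,[101,266,294],0.12],[0.55,[104,266,294],0.12],[0.72,[104,266,294],0.12],[0.72,[104,266,294],0.12]]'

```text
clock: 49.3
eef_pos: [0.6895, -0.1289, 0.1902]
ee_rot: [0.529, 0.469, -0.529, 0.47]
force: [0.2, 0.1, -0.0]
gripper_width: 0.0241
```

```bash
python3 - <<'E'
from h import *
s,R=pose();print(s["eef_pos"],s["gripper_width"],s["force"],R.round(3)[:2,1])
# arc rows back: post from the two knob positions, r=.095
a=np.array((.6108,-.0367));b=np.array((.6877,-.1287));m=(a+b)/2;d=b-a;L=np.hypot(*d)
n=np.array((-d[1],d[0]))/L;post=m+n*np.sqrt(.095**2-L*L/4);print("post",post,"angle",2*np.arcsin(L/.19))
p0=s["eef_pos"][:2]
for k in range(1,14):
    t=-k*.11;c,si=np.cos(t),np.sin(t);q=post+np.array([[c,-si],[si,c]])@(b-post)
    w=R.T@np.array([*(q-p0),0])*1000;print(k,np.round(w,1),round(-t,2))
E
```

```text
[ 0.68952372 -0.12888668  0.19024327] 0.024097778162109156 [ 0.15202923  0.1234255  -0.01600657] [ 0.993 -0.12 ]
post [ 0.70579162 -0.03543858] angle 1.3659093421345379
1 [ -0.  -12.2  -1.3] 0.11
2 [ -0.  -22.3  -3.7] 0.22
3 [ -0.1 -32.2  -7.3] 0.33
4 [ -0.1 -41.5 -11.9] 0.44
5 [ -0.1 -50.4 -17.5] 0.55
6 [ -0.1 -58.5 -24. ] 0.66
7 [ -0.1 -65.9 -31.4] 0.77
8 [ -0.1 -72.4 -39.6] 0.88
9 [ -0.1 -78.  -48.4] 0.99
10 [ -0.2 -82.6 -57.8] 1.1
11 [ -0.2 -86.1 -67.6] 1.21
12 [ -0.2 -88.5 -77.8] 1.32
13 [ -0.2 -89.8 -88.2] 1.43
```

Call:
jog_arm --deltas '[[0.72,[0,-12,-1],0.11],[0.72,[0,-22,-4],0.22],[0.72,[0,-32,-7],0.33],[0.72,[0,-42,-12],0.44],[0.72,[0,-50,-17],0.55],[0.72,[0,-59,-24],0.66],[0.72,[0,-66,-31],0.77],[0.72,[0,-72,-40],0.88],[0.72,[0,-78,-48],0.99],[0.72,[0,-83,-58],1.1],[0.72,[0,-86,-68],1.21],[0.72,[0,-88,-78],1.32],[0.72,[0,-89,-85],1.39],[0.72,[0,-89,-85],1.39],[0.72,[0,-89,-85],1.39]]'

```text
clock: 50.8
eef_pos: [0.6113, -0.0339, 0.1902]
ee_rot: [0.707, 0.022, -0.706, 0.022]
force: [-0.6, -0.7, 0.0]
gripper_width: 0.0242
```

Call:
jog_arm --deltas '[[0.5,[0,0,0],0],[0.5,[0,0,0],0],[0.5,[-20,0,0],0],[0.5,[-60,0,0],0],[0.3,[-100,0,0],0],[0.3,[-120,0,0],0],[0.3,[-120,0,120],0],[0.3,[-120,0,120],0],[0.3,[-120,0,120],0],[0.3,[-120,0,120],0],[0.3,[-120,0,120],0]]'

```text
clock: 51.9
eef_pos: [0.4915, -0.0412, 0.3099]
ee_rot: [0.707, 0.021, -0.706, 0.021]
force: [0.5, -0.1, 0.3]
gripper_width: 0.0596
```

```bash
python3 - <<'E'
from h import *
s,R=pose();print(s["eef_pos"],s["gripper_width"],s["force"])
ims={n:viewer.camera(n) for n in("top","scene")}
h=cv2.cvtColor(ims["scene"],cv2.COLOR_BGR2HSV)[180:270,250:320];m=((h[...,0]<8)|(h[...,0]>172))&(h[...,1]>140)&(h[...,2]>60)
y,x=np.nonzero(m);k=(x.mean()+250,y.mean()+180);print(k,len(x));q=p2w("scene",k,.178);print("knob",q, "strap from start", np.hypot(*(q[:2]-(.6108,-.0367)))/.095)
for o in lids(ims["scene"],"scene"):print(*o[:3])
cv2.imwrite("pics/f2.png",np.vstack([cv2.resize(ims["top"][130:280,170:470],(600,300),interpolation=3),cv2.resize(ims["scene"][160:270,240:460],(600,300),interpolation=3)]))
E
```

```text
[ 0.49150982 -0.04123981  0.30989393] 0.059630213933045156 [ 0.47549576 -0.12108363  0.32476325]
(np.float64(301.83870967741933), np.float64(202.4516129032258)) 31
knob [ 0.61257197 -0.0343953   0.178     ] strap from start 0.030601560595684075
0.72 [352.2 181.9] [16, 14, 173]
0.7 [340.0, 214.6] None
0.66 [392.2 176.6] [16, 14, 183]
0.66 [426.2 225.7] [19, 16, 214]
0.62 [372.2 180. ] [17, 19, 194]
0.62 [230.1, 180.0] None
0.59 [442.9 228.3] [19, 16, 209]
```

View pics/f2.png

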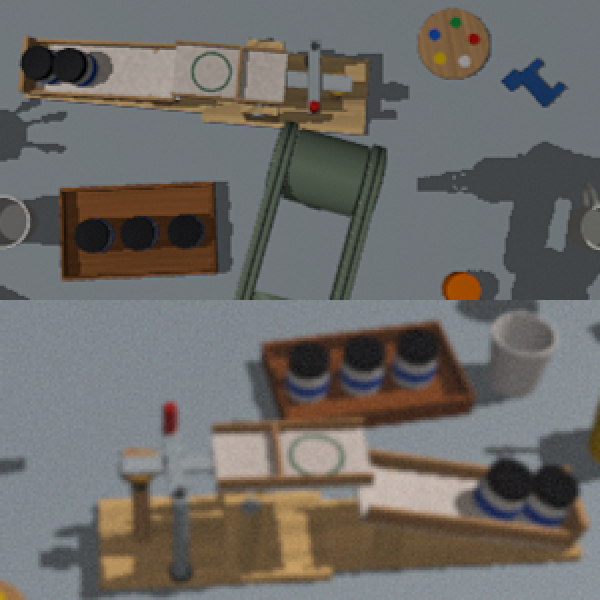

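The strap is back across the tail, with the knob at (302,202) as at the start. The tray is level, two pots are in the lane, three are upright in the crate, and the gripper is clear. Handing in.

```bash
python3 -c "
from station import ticket; print(ticket.sign_off())"
```

```text
the job is handed in; nothing more can be done
None
```

I sorted all five pots on the bench, locked the tray again and handed the job in at about 52 s on the robot's clock; `sign_off` reports no verdict.

- **Strap off:** I swung it about 1.37 rad, estimated from where the knob stood before and after, so it was clear of the tail.
- **Full pots:** two tipped the tray by themselves and slid down; they stand one behind the other at the end stop.
- **Used-up pots:** three left the tray level and stand upright in a row in the refill crate.
- **Strap back:** I swung it back across the tail. The knob is within about 3 mm of where it started, roughly 0.03 rad.

The last pictures show the tray level, two pots in the lane, three upright in the crate and the gripper well clear. I did not handle the orange look-alike. The bystanders in view looked unmoved, but I did not measure them, and the brush tub was out of the last crops.

The detector missed a pot once and sometimes reported something else as a pot. I settled the miss with a second look, and the last picture shows all five pots.

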